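# Tap the taper key tight beside the board carrier

## Robot

A 7-joint arm with a two-finger parallel gripper is mounted at the origin on the work surface. World frame = base frame: x ahead of the robot, y to its left, z up, the work surface at z = 0. Lengths are in m, angles in rad, forces in N, time in s.
With the tool pointing down it reaches from about 0.4 to 0.925 m from the base axis. Payload 4.1 kg.
Tool frame: the origin (TCP) lies where the fingers leave the gripper's body, on its centre line; the fingertips stand 73 mm ahead of it and the grasp point (between the pads) lies 54 mm ahead of it (env.tcp_to_grasp is the distance from the TCP to the grasp point, in m); z points along the fingers, y is the line along which they close (so a half turn about z gives the same grasp; the last joint's range is limited). The gripper opens to 85 mm and grips with 20 to 120 N. Pads are 22 mm wide; open, the fingers measure 114 mm over their backs; the gripper's body (76 mm by 85 mm) begins 54 mm behind the grasp point. The pads swing forward as they close: fully open they stand 13 mm farther back than shut.
Start: joints at [1.142, 0.398, 0.045, 1.537, -0.019, 1.207, -0.051], TCP at [0.211, -0.615, 0.304] pointing down, gripper open.
Joint ranges: [-2.82, 2.82], [-0.49, 2.23], [-1.37, 1.46], [0, 2.46], [-1.36, 4.5], [0.23, 2], [-2.94, 2.94]. Speed limits (rad/s): [2.57, 2.57, 3.14, 3.14, 3.14, 3.14, 3.14].

## Interface

Orientations are given as a unit quaternion [w, x, y, z].
In Python, from cell import telemetry, imaging, env gives the robot as it stands. The module is installed in compiled form; this text tells all that it offers.
- The arm moves only by the tool play_rows, never from a script. Its argument "targets" is a list of rows, each an object of numbers: "ax", "ay", "az": the turn, a rotation vector about the world's x, y, z in rad; "dx", "dy", "dz": the shift along the world's x, y, z in cm; "hand": the opening, from 0 (shut) to 1 (fully open). A call has 1 to 8 rows; each row shifts and turns the commanded pose from where the row before left it; what a row does not reach is not made up. A row lasts 1/12 s, in which the tool goes at most 41.7 mm and 7.16 degrees, less where a joint would pass 70% of its speed; a pose out of reach is approached as far as the arm can. A call is refused whole if a number of a shift passes 4.17 or a number of a turn 0.125, either way. A call with a gripper value outside its range is refused whole. The fingers move at their own pace and stop on an object; "force" is the grip in N (left out, the last holds). Time passes only in rows, so rows that do not move let the fingers close. It gives the time, the measured TCP pose, the force, the opening and the grip force at its end, in the units of the state.
- telemetry.read_state(): the state, without advancing time (a new reading comes with each control period).
- imaging.snapshot(name): name is "side" or "top" or "wrist"; returns (picture, depth): 480x640x3 uint8, red, green, blue; 480x640 float32, m along the optical axis (not along the pixel's ray), 0 where there is no reading.
- imaging.camera_info(name): a dict with "mtx" (3x3 intrinsics, pixels), "R" (3x3) and "t" (3): a world point X has camera coordinates R X + t. Camera axes: x right, y down, z forward; pixel columns grow to the right and rows downward; lengths in m; the calibration is good to about 2 mm. A picture is of the moment at which its call begins: read the wrist's pose just before it. camera_info takes no time and is no camera call; for the wrist camera it gives the pose at the moment of the call.
- env.sign_off(): hands the job in; it is judged then, once.
The state is a dict: "time_s": time; "joints": joint angles; "qd": joint speeds; "joint_torque": joint torques, N m; "position": TCP position; "tcp_rot": TCP orientation; "ft_force": force on the tool from outside, world axes, zero at the start; "moment": the same for the moment, N m; "grip_width": finger opening in m; "grip_force": force on a finger pad.
Only numpy, scipy, OpenCV 4.12 (cv2) and the standard library are available. Lean on these libraries where they do the work, as an engineer would, in place of code of your own. Each camera call takes 0.05 s, during which the arm holds its last target. There are 200 camera calls.

## Task

The test board's carrier lies loose in its clamping nest: pick up the soft-faced mallet and drive the long aluminium wedge in with several light taps on its wide end, drawing the mallet back between taps, until the wedge stops advancing and holds the carrier tight against the far rail. Feel for the stop and do not hammer on past it, for a hard blow or an overdriven wedge bows the board; move the wedge with the mallet only, and do not touch the carrier. Then lay the mallet back down on its rubber mat and let go, leaving the other things where they are.

Things in the scene. Friction and masses are not known exactly. Their poses are not given: they have to be found in the camera images.
- nest: clamping nest bolted to the steel top: aluminium plate 190 (x) x 150 (y) x 30 mm; origin at the centre of its underside, x to its far side, y to its left. A dark jaw along its near side, 20 mm high, has a slanted inner face (taper 1:10, the slot narrowing towards +y); it is bolted anywhere within +-1.5 mm in x. Small end stop on the left
- datum_rail: the nest's far steel rail, 20 x 150 mm, 18 mm high on the plate; origin at the centre of its underside. The carrier is to be held against its near face
- carrier: loose black board carrier, 100 (x) x 116 (y) x 14 mm, with a green test board and a clear cell on it, lying flat on the nest's plate; origin at the centre of its underside. It starts 0.2 to 0.8 mm clear of the far rail and is pushed over by the wedge; 0.3 to 0.5 kg
- wedge: long loose aluminium wedge, 160 x 22 mm high, 26 mm wide at the wide end, 10 mm at the toe (taper 1:10), 0.15 kg, lying on the nest's plate between jaw and carrier; origin mid-length on its underside, y along it towards the toe, the way it is driven; straight face (+x) to the carrier. It starts loose with 5 to 55 mm to go; where it stops differs every time
- wedge_butt (a point): middle of the wedge's flat wide end, 26 mm wide, 22 mm high, 41 mm above the table: the place to tap, along the wedge's +y. It juts out beyond the plate's right-hand edge (nest y = -75 mm), before and after. The stop is felt as a force that rises over a millimetre or two; the wedge is tight when a tap of about 15 N no longer moves it; over 25 N is too hard
- wedge_mid (a point): the wedge's centre, half-way up (11 mm above its underside)
- mallet: soft-faced mallet, 0.3 to 0.45 kg, lying on the mat: wooden handle along x, head with two round white rubber faces at the +x end; origin under its middle, 17 mm below the handle's axis. Head: axis along y, 96 mm face to face, 34 mm across, 125 mm ahead of the origin. Handle 22 mm wide (y), 24 mm deep, its end (x = -125 to -91 mm) 26 x 34 mm
- mallet_head (a point): centre of the mallet's head, 17 mm above its underside, 48 mm behind either face; lying flat, the head's axis is level and either face may be used. The faces are soft rubber and give about 1 mm per 3.5 N, up to 11 mm
- mallet_grip (a point): the place to grip the mallet: on the handle's axis, 43 mm from the head's axis, near the centre of mass; 22 mm wide across (y)
- mallet_mid (a point): middle of the mallet's length, on the handle's axis
- tool_mat: black rubber mat 300 x 160 mm, 12 mm thick, fixed, on which the mallet lies; it may be on the right or on the left of the nest. Origin at the centre of its underside, x along its length
- short_wedge_mid (a point): bystander in the grey tray: short aluminium wedge 70 mm long, 16 mm high, not the one to drive; its centre
- adapter_ring: bystander in the grey tray: brass adapter ring, 60 mm across, 12 mm high
- hex_driver: bystander: black-handled hex driver 175 mm long lying between robot and nest, 20 mm high
- wash_bottle: bystander: closed white wash bottle, 52 mm across, 130 mm high, beyond the nest
- wafer_case: bystander: flat clear wafer case, 94 mm across, 18 mm high, beyond the nest
- sample_jar: bystander: small amber jar, 44 mm across, 55 mm high, beyond the nest

How it is judged:
On the way, in this order (a step that is already met when the one before it is completed fails the run):
1. the mallet is lifted off its mat (height (world z) of mallet_head above 0.045 m), for 0.1 s.
2. the mallet lands a first tap on the wedge (contact force between mallet and wedge above 0.5 N).
3. the mallet is drawn back (head centre more than 56 mm from the middle of the wedge's wide end) (distance between mallet_head and wedge_butt above 0.056 m), for 0.05 s.
4. the mallet taps the wedge again (contact force between mallet and wedge above 0.5 N).
5. with the mallet drawn back, the wedge stays tight: the carrier presses on the far rail with more than 4 N (distance between mallet_head and wedge_butt above 0.056 m and contact force between carrier and datum_rail above 4 N), for 0.2 s.
At the end, for the whole second after the job is handed in: The wedge lies flat in the slot beside the carrier, in line with the nest within 0.03 rad, and holds by itself: the carrier presses on the far rail with more than 4 N, mallet away. The carrier lies flat. The mallet lies flat and still on the mat, its middle within 60 mm of the mat's centre (contact force between carrier and datum_rail above 4 N and z of wedge_mid in the frame of nest between 0.036 and 0.046 m and angle between the y axis of wedge and the y axis of nest, either way round below 0.03 rad and angle between carrier's own z axis and vertical below 0.04 rad and horizontal distance between mallet_mid and tool_mat below 0.06 m and height (world z) of mallet_mid below 0.04 m and angle between mallet's own z axis and vertical below 0.12 rad and linear speed of mallet below 0.02 m/s and linear speed of wedge below 0.01 m/s); the robot touches nothing.
It fails at once if the carrier is pressed on the far rail with more than 45 N (overdriven) (contact force between carrier and datum_rail above 45 N).
It fails at once if the mallet hits the wedge with more than 30 N (contact force between mallet and wedge above 30 N).
It fails at once if the gripper or arm touches the wedge, or the gripper, arm or mallet touches the carrier (contact force between any of the fingers, the arm and wedge above 0.5 N or contact force between any of the fingers, the arm, mallet and carrier above 0.5 N).
It fails at once if the mallet is dropped or thrown (faster than 0.6 m/s while the fingers do not hold it) (linear speed of mallet above 0.6 m/s and contact force between the fingers and mallet below 0.1 N).
It fails at once if a bystander is moved by more than 20 mm (distance of any of short_wedge_mid, adapter_ring, hex_driver, wash_bottle, wafer_case, sample_jar from where it was at the start of the episode above 0.02 m).
It also fails if it takes over 56 s, if anything falls off the work surface, if the arm or the gripper's body presses on something with over 40 N, if the wrist force passes 120 N, or if a joint passes its speed limit or range.

## Working session

There is one attempt and no reset: what is moved stays moved. The work goes in short steps, Python scripts to look and compute and a tool call to move; the robot and the scene stay as the last step left them, time stands still between calls to the robot, and variables do not carry over. Pictures are saved under pics/ and viewed, at most 10 in all, crops included, and the job is handed in when it is done.

Besides the shell and the picture viewer there is one more tool, called after "Call:" as name(argument=value, ...) on one line, values as JSON. play_rows: Moves the arm, as the interface text tells. Its arguments: {"type":"object","properties":{"targets":{"type":"array","items":{"type":"object","properties":{"ax":{"type":"number"},"ay":{"type":"number"},"az":{"type":"number"},"dx":{"type":"number"},"dy":{"type":"number"},"dz":{"type":"number"},"hand":{"type":"number"}}}},"force":{"type":"number"}},"required":["targets"]}

```bash
mkdir -p pics; python3 - <<'E'
from cell import telemetry, imaging, env
import cv2,numpy as np
print(telemetry.read_state(), env.tcp_to_grasp)
for n in ["top","side"]:
    p,d=imaging.snapshot(n); cv2.imwrite(f"pics/{n}0.png",p[...,::-1]); np.savez(f"{n}0.npz",p=p,d=d,**imaging.camera_info(n))
    print(n,imaging.camera_info(n))
E
```

```text
{'time_s': 0.0, 'joints': array([ 1.14202093,  0.39919313,  0.04502309,  1.53791847, -0.01869913,
        1.20686612, -0.05071056]), 'qd': array([-0.00152292, -0.00051151,  0.00125041, -0.00215219,  0.00026706,
       -0.0005713 , -0.00139067]), 'joint_torque': array([ 5.49082665e-05, -4.75119889e+01,  1.36494219e+00, -2.54216731e+01,
        1.18784909e-02,  9.58312943e-03,  1.23614407e-05]), 'position': array([ 0.21036214, -0.61448886,  0.30284525]), 'tcp_rot': array([-9.55448997e-04,  9.86427200e-01,  1.64196270e-01, -2.26261575e-04]), 'ft_force': array([ 0.49986702, -0.01855653,  0.92022306]), 'moment': array([-0.00961887, -0.06141792, -0.03367747]), 'grip_force': 0.0, 'grip_width': 0.08521204841829996} 0.0539
top {'mtx': array([[608.55217948,   0.        , 324.40764102],
       [  0.        , 608.55217948, 232.04946825],
       [  0.        ,   0.        ,   1.        ]]), 'R': array([[-3.99878974e-03, -9.99991690e-01,  7.93685366e-04],
       [-9.97122807e-01,  3.92723409e-03, -7.57012845e-02],
       [ 7.56975384e-02, -1.09411530e-03, -9.97130225e-01]]), 't': array([0.02575401, 0.5933915 , 1.69303515])}
side {'mtx': array([[582.0790634 ,   0.        , 315.52360645],
       [  0.        , 582.0790634 , 230.07593177],
       [  0.        ,   0.        ,   1.        ]]), 'R': array([[-0.67693783, -0.7360346 , -0.00287109],
       [-0.49895007,  0.4617497 , -0.73337306],
       [ 0.54111367, -0.49501544, -0.67982035]]), 't': array([0.4106353 , 0.33582074, 0.92342358])}
```

View pics/top0.png

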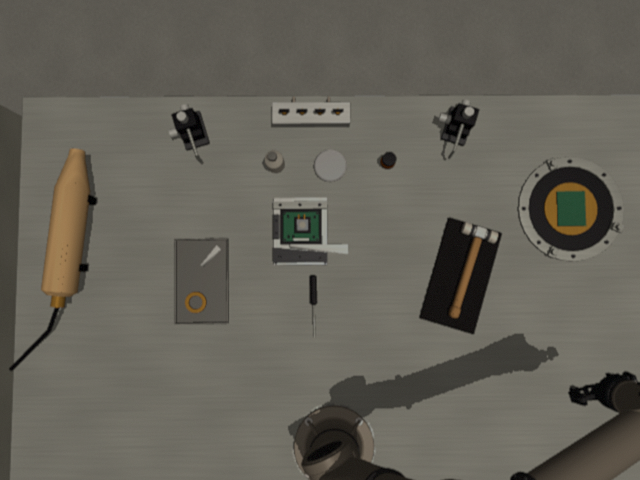

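View pics/side0.png

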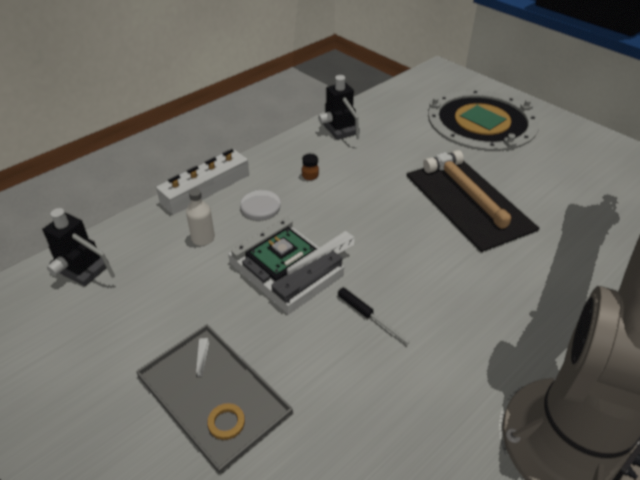

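The top view shows the mat at right with its corners at (450,217), (500,236), (474,333) and (421,318). The mallet head is near (480,232) and the handle end near (455,312). The nest is near (300,230), and the wedge butt near (348,249) juts out to the right. The side view confirms this layout.

```bash
cat > h.py <<'E'
import numpy as np,cv2
def ray(c,uv,z):
    uv=np.atleast_2d(np.asarray(uv,float)); K,R,t=c['mtx'],c['R'],c['t']
    d=(np.c_[uv,np.ones(len(uv))]@np.linalg.inv(K).T)@R; o=-R.T@t
    return o+d*((z-o[2])/d[:,2])[:,None]
def big(m,k=1):
    n,l,s,_=cv2.connectedComponentsWithStats(m.astype(np.uint8)); o=1+np.argsort(-s[1:,4])[:k]
    return [(l==i) for i in o]
E
python3 - <<'E'
from h import *
c=np.load('top0.npz'); p=c['p']; hsv=cv2.cvtColor(p,cv2.COLOR_RGB2HSV)
roi=np.zeros(p.shape[:2],bool); roi[205:345,410:512]=1
def rect(m,z,name):
    pts=np.argwhere(m)[:,::-1]; w=ray(c,pts,z)[:,:2].astype(np.float32)
    r=cv2.minAreaRect(w); print(name,r[0],r[1],r[2],'n',len(pts)); return r
v=hsv[...,2]
dark=(v<40)&roi; 
m=big(dark|((roi)&(hsv[...,1]>110)))[0]
rect(m,0.012,'mat')
wood=big(roi&(hsv[...,1]>100)&(v>70))[0]; rect(wood,0.032,'wood')
wp=np.argwhere(wood)[:,::-1]; print(wp[wp[:,1].argmax()],wp[wp[:,1].argmin()])
wh=roi&(v>130)&(hsv[...,1]<50)
for q in big(wh&(np.arange(480)[:,None]<250),3): rect(q,0.036,'white')
# nest + wedge
cr=cv2.resize(p[185:275,260:360],None,fx=7,fy=6,interpolation=cv2.INTER_CUBIC); cv2.imwrite('pics/nestcrop.png',cr[...,::-1])
d=c['d']; print(d[249,340:352],d[232,480],d[270,469])
E
```

```text
mat (0.47146254777908325, -0.35914209485054016) (0.15717417001724243, 0.2943331301212311) 72.95850372314453 n 5399
wood (0.4646192193031311, -0.37119537591934204) (0.02451508678495884, 0.23432984948158264) 71.05694580078125 n 649
[452 317] [475 237]
white (0.5913125872612, -0.41336748003959656) (0.032541148364543915, 0.024982484057545662) 71.18993377685547 n 87
white (0.5781943202018738, -0.4493049085140228) (0.01757884956896305, 0.023155895993113518) 70.27265167236328 n 53
white (0.6030789017677307, -0.37739214301109314) (0.01673639379441738, 0.02400791458785534) 70.49762725830078 n 52
[1.673849  1.6830857 1.6828107 1.6783047 1.6781994 1.6905688 1.6824682
 1.6835109 1.7294905 1.7323927 1.7395653 1.7404456] 1.6916922 1.6848918
```

View pics/nestcrop.png

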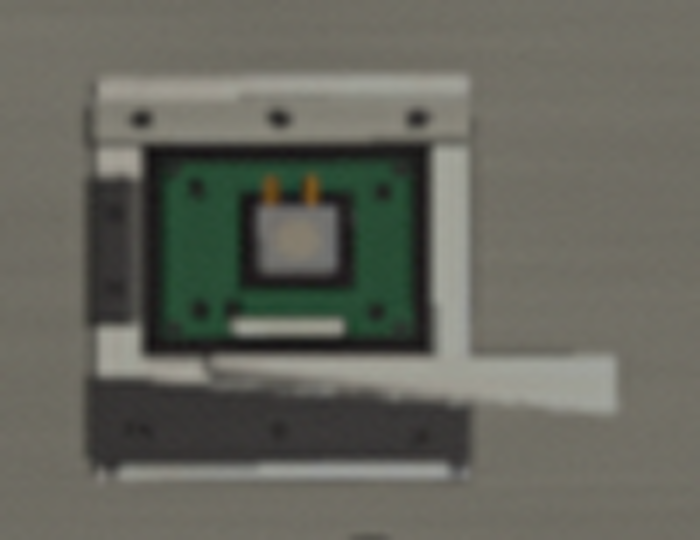

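The crop puts the butt end between (617,355) and (617,412), which is full-image (348.1, 244.2–253.7). The nest is square to the image.

```bash
python3 - <<'E'
from h import *
c=np.load('top0.npz')
f=lambda x,y:(260+(x+.5)/7-.5,185+(y+.5)/6-.5)
for n,q,z in [("butt top corners",[f(617,355),f(617,412)],.052),("plate right edge",[f(470,150),f(470,350)],.03),("rail far edge",[f(97,80),f(470,78)],.048),("carrier near edge",[f(145,352),f(430,352)],.044)]:
    print(n,ray(c,q,z).round(4).tolist())
E
```

```text
butt top corners [[0.5585, -0.0409, 0.052], [0.5322, -0.0407, 0.052]]
plate right edge [[0.6563, 0.0167, 0.03], [0.5623, 0.0171, 0.03]]
rail far edge [[0.6876, 0.1652, 0.048], [0.6879, 0.0166, 0.048]]
carrier near edge [[0.5611, 0.1462, 0.044], [0.5607, 0.033, 0.044]]
```

Call:
play_rows(targets=[{"dx":3.1,"dy":1.96,"dz":-1.3,"az":-0.11,"hand":1},{"dx":3.1,"dy":1.96,"dz":-1.3,"az":-0.11},{"dx":3.1,"dy":1.96,"dz":-1.3,"az":-0.11},{"dx":3.1,"dy":1.96,"dz":-1.3,"az":-0.11},{"dx":3.1,"dy":1.96,"dz":-1.3,"az":-0.11},{"dx":3.1,"dy":1.96,"dz":-1.3,"az":-0.11},{"dx":3.1,"dy":1.96,"dz":-1.3},{"dx":3.1,"dy":1.96,"dz":-1.3}])

```text
schema error: expected keys ax, ay, az, dx, dy, dz, hand
```

Call:
play_rows(targets=[{"ax":0,"ay":0,"az":-0.11,"dx":3.1,"dy":1.96,"dz":-1.3,"hand":1},{"ax":0,"ay":0,"az":-0.11,"dx":3.1,"dy":1.96,"dz":-1.3,"hand":1},{"ax":0,"ay":0,"az":-0.11,"dx":3.1,"dy":1.96,"dz":-1.3,"hand":1},{"ax":0,"ay":0,"az":-0.11,"dx":3.1,"dy":1.96,"dz":-1.3,"hand":1},{"ax":0,"ay":0,"az":-0.11,"dx":3.1,"dy":1.96,"dz":-1.3,"hand":1},{"ax":0,"ay":0,"az":-0.11,"dx":3.1,"dy":1.96,"dz":-1.3,"hand":1},{"ax":0,"ay":0,"az":0,"dx":3.1,"dy":1.96,"dz":-1.3,"hand":1},{"ax":0,"ay":0,"az":0,"dx":3.1,"dy":1.96,"dz":-1.3,"hand":1}])

```text
time_s: 0.77
position: [0.4597, -0.4567, 0.1989]
tcp_rot: [-0.0, 0.986, -0.164, -0.0]
ft_force: [1.6, -0.6, 0.8]
grip_width: 0.0851
grip_force: 0.0
```

Call:
play_rows(targets=[{"ax":0,"ay":0,"az":0,"dx":3.1,"dy":1.95,"dz":-1.3,"hand":1},{"ax":0,"ay":0,"az":0,"dx":3.1,"dy":1.95,"dz":-1.3,"hand":1},{"ax":0,"ay":0,"az":0,"dx":2.9,"dy":1.95,"dz":-1.3,"hand":1},{"ax":0,"ay":0,"az":0,"dx":0,"dy":0,"dz":0,"hand":1},{"ax":0,"ay":0,"az":0,"dx":0,"dy":0,"dz":0,"hand":1}])

```text
time_s: 1.18
position: [0.5516, -0.3959, 0.159]
tcp_rot: [-0.001, 0.987, -0.161, -0.001]
ft_force: [-0.3, -1.5, 0.5]
grip_width: 0.0852
grip_force: 0.0
```

```bash
python3 - <<'E'
from cell import telemetry, imaging
from h import *
c=imaging.camera_info('wrist'); p,d=imaging.snapshot('wrist'); cv2.imwrite('pics/w1.png',p[...,::-1]); np.savez('w1.npz',p=p,d=d,**c)
s=telemetry.read_state(); print(s['position'],s['tcp_rot'])
hsv=cv2.cvtColor(p,cv2.COLOR_RGB2HSV)
m=big((hsv[...,1]>100)&(hsv[...,2]>70))[0]
w=ray(c,np.argwhere(m)[:,::-1],.035)[:,:2].astype(np.float32); print('wood',cv2.minAreaRect(w))
for q in big((hsv[...,2]>140)&(hsv[...,1]<50),4):
    w=ray(c,np.argwhere(q)[:,::-1],.036)[:,:2].astype(np.float32); print(q.sum(),cv2.minAreaRect(w))
E
```

```text
[ 0.54970966 -0.39872739  0.15986918] [-1.88060092e-04  9.86579215e-01 -1.63280248e-01 -9.88534954e-04]
wood ((0.506153404712677, -0.38224947452545166), (0.022510437294840813, 0.14863690733909607), 71.27398681640625)
155242 ((0.558082640171051, -0.39357998967170715), (0.4345063269138336, 0.25656887888908386), 71.94300079345703)
9488 ((0.6020188331604004, -0.5466709733009338), (0.11018525063991547, 0.02958689257502556), 26.28264617919922)
4095 ((0.5929633975028992, -0.4118492007255554), (0.03957049176096916, 0.03302830085158348), 71.06909942626953)
2459 ((0.5812761783599854, -0.4492437541484833), (0.022934170439839363, 0.03292486071586609), 73.08222198486328)
```

View pics/w1.png

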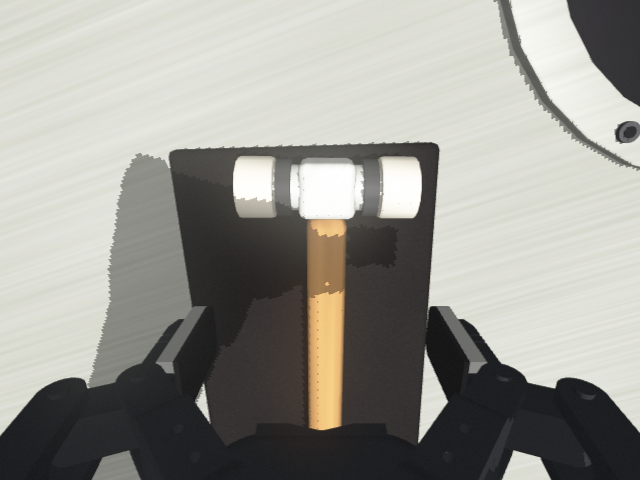

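The wrist view shows the handle along column 326, centred between the open fingers. The head is near (327,187), aligned with the gripper.

Call:
play_rows(targets=[{"ax":0,"ay":0,"az":0,"dx":0,"dy":0.05,"dz":-2.3,"hand":1},{"ax":0,"ay":0,"az":0,"dx":0,"dy":0,"dz":-2.3,"hand":1},{"ax":0,"ay":0,"az":0,"dx":0,"dy":0,"dz":-1.6,"hand":1},{"ax":0,"ay":0,"az":0,"dx":0,"dy":0,"dz":-0.7,"hand":1},{"ax":0,"ay":0,"az":0,"dx":0,"dy":0,"dz":0,"hand":0.5},{"ax":0,"ay":0,"az":0,"dx":0,"dy":0,"dz":0,"hand":0},{"ax":0,"ay":0,"az":0,"dx":0,"dy":0,"dz":0,"hand":0},{"ax":0,"ay":0,"az":0,"dx":0,"dy":0,"dz":0,"hand":0}], force=120)

```text
time_s: 1.9
position: [0.5501, -0.4001, 0.0936]
tcp_rot: [0.001, 0.986, -0.165, 0.001]
ft_force: [0.4, -0.3, -0.2]
grip_width: 0.0388
grip_force: 0.0
```

Call:
play_rows(targets=[{"ax":0,"ay":0,"az":0,"dx":0,"dy":0,"dz":0,"hand":0},{"ax":0,"ay":0,"az":0,"dx":0,"dy":0,"dz":0,"hand":0},{"ax":0,"ay":0,"az":0,"dx":0,"dy":0,"dz":0,"hand":0}], force=120)

```text
time_s: 2.15
position: [0.5503, -0.3996, 0.0937]
tcp_rot: [0.0, 0.986, -0.164, 0.001]
ft_force: [-2.1, 0.5, 7.5]
grip_width: 0.0197
grip_force: 118.5
```

Call:
play_rows(targets=[{"ax":0,"ay":0,"az":0,"dx":0,"dy":0,"dz":1,"hand":0},{"ax":0,"ay":0,"az":0,"dx":0,"dy":0,"dz":2,"hand":0},{"ax":0,"ay":0,"az":0,"dx":0,"dy":0,"dz":2,"hand":0},{"ax":0,"ay":0,"az":0,"dx":0,"dy":0,"dz":1,"hand":0},{"ax":0,"ay":0,"az":0.08,"dx":-0.8,"dy":3,"dz":0,"hand":0},{"ax":0,"ay":0,"az":0.08,"dx":-0.8,"dy":3,"dz":0,"hand":0},{"ax":0,"ay":0,"az":0.08,"dx":-0.8,"dy":3,"dz":0,"hand":0},{"ax":0,"ay":0,"az":0.09,"dx":-0.8,"dy":3,"dz":0,"hand":0}])

```text
time_s: 2.82
position: [0.5164, -0.2776, 0.1515]
tcp_rot: [-0.0, 1.0, 0.002, -0.001]
ft_force: [-0.2, 0.7, -3.3]
grip_width: 0.0193
grip_force: 118.1
```

Call:
play_rows(targets=[{"ax":0,"ay":0,"az":0,"dx":-0.8,"dy":3,"dz":0,"hand":0},{"ax":0,"ay":0,"az":0,"dx":-0.8,"dy":3,"dz":0,"hand":0},{"ax":0,"ay":0,"az":0,"dx":0,"dy":3,"dz":0,"hand":0},{"ax":0,"ay":0,"az":0,"dx":0,"dy":3,"dz":0,"hand":0},{"ax":0,"ay":0,"az":0,"dx":0,"dy":1,"dz":-2,"hand":0},{"ax":0,"ay":0,"az":0,"dx":0,"dy":0,"dz":-2,"hand":0},{"ax":0,"ay":0,"az":0,"dx":0,"dy":0,"dz":0,"hand":0},{"ax":0,"ay":0,"az":0,"dx":0,"dy":0,"dz":0,"hand":0}])

```text
time_s: 3.48
position: [0.5003, -0.1492, 0.1111]
tcp_rot: [-0.0, 1.0, -0.0, -0.002]
ft_force: [-0.8, -0.4, -3.9]
grip_width: 0.0194
grip_force: 118.0
```

```bash
python3 - <<'E'
from cell import telemetry, imaging
from h import *
p,d=imaging.snapshot('side'); cv2.imwrite('pics/s1.png',cv2.resize(p[180:340,200:420],None,fx=3.5,fy=3.5)[...,::-1])
c=imaging.camera_info('wrist'); p,d=imaging.snapshot('wrist'); cv2.imwrite('pics/w2.png',p[...,::-1]); np.savez('w2.npz',p=p,d=d,**c)
s=telemetry.read_state(); print(s['position'],s['tcp_rot'],s['ft_force'],s['grip_force'])
E
```

```text
[ 0.50195971 -0.15018809  0.11270314] [ 4.27136727e-04  9.99999462e-01 -7.60840414e-04  5.61090012e-04] [-0.09077283 -0.44258106 -3.26904791] 118.00951480865479
```

View pics/s1.png

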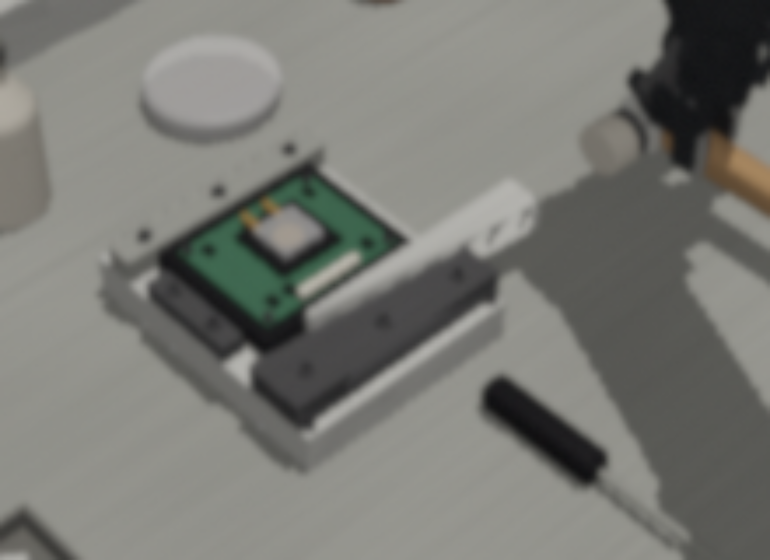

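View pics/w2.png

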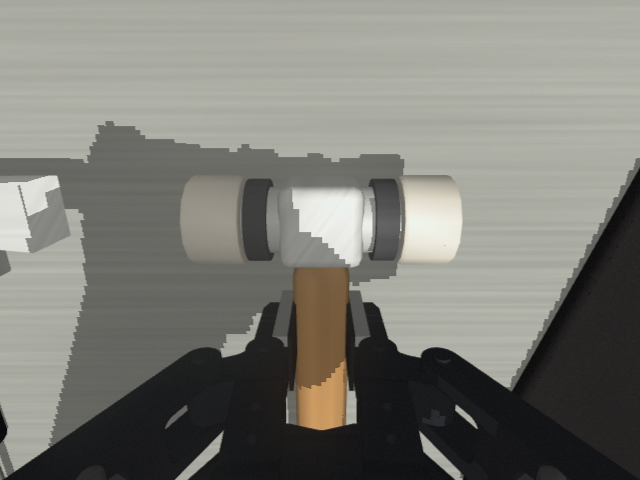

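The side view shows the mallet face near (608,140), level with the wedge butt near (510,215). In the wrist view the head is square at (320,220) and the butt is at the left near (60,208), in line with it.

Call:
play_rows(targets=[{"ax":0,"ay":0,"az":0,"dx":0,"dy":2.0,"dz":-0.6,"hand":0},{"ax":0,"ay":0,"az":0,"dx":0,"dy":2.0,"dz":0,"hand":0},{"ax":0,"ay":0,"az":0,"dx":0,"dy":0.6,"dz":0,"hand":0},{"ax":0,"ay":0,"az":0,"dx":0,"dy":0.5,"dz":0,"hand":0},{"ax":0,"ay":0,"az":0,"dx":0,"dy":0.5,"dz":0,"hand":0},{"ax":0,"ay":0,"az":0,"dx":0,"dy":0.5,"dz":0,"hand":0},{"ax":0,"ay":0,"az":0,"dx":0,"dy":0.4,"dz":0,"hand":0},{"ax":0,"ay":0,"az":0,"dx":0,"dy":0,"dz":0,"hand":0}])

```text
time_s: 4.25
position: [0.5018, -0.084, 0.1062]
tcp_rot: [0.0, 1.0, -0.0, 0.0]
ft_force: [0.3, -0.1, -3.7]
grip_width: 0.0196
grip_force: 118.3
```

```bash
python3 - <<'E'
from cell import telemetry, imaging
from h import *
c=imaging.camera_info('wrist'); p,d=imaging.snapshot('wrist'); cv2.imwrite('pics/w3.png',p[...,::-1]); np.savez('w3.npz',p=p,d=d,**c)
s=telemetry.read_state(); print(s['position'],s['tcp_rot'],s['ft_force'],s['moment'])
E
```

```text
[ 0.50165985 -0.08433989  0.10610305] [ 1.56721159e-04  9.99999968e-01 -1.09287158e-04  1.65205558e-04] [ 0.03032256 -0.6310188  -4.47680457] [-0.01492469 -0.02752576 -0.00384079]
```

View pics/w3.png

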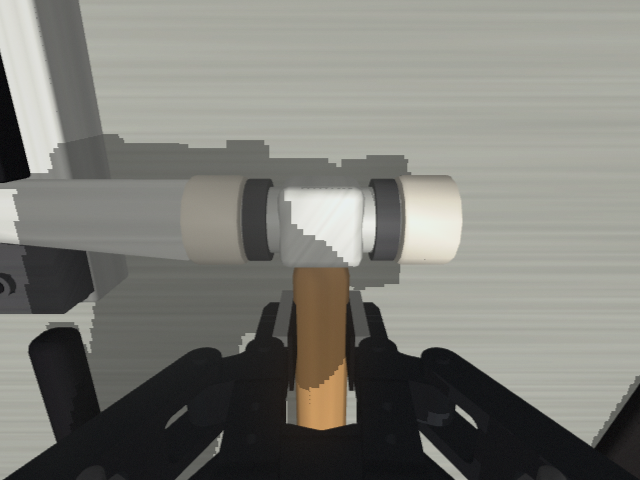

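The view shows the white face meeting the wedge butt squarely, with the butt at rows 180–258 and the head at 176–262. Next come light taps of 5 mm each, with a draw-back between them.

Call:
play_rows(targets=[{"ax":0,"ay":0,"az":0,"dx":0,"dy":0.5,"dz":0,"hand":0},{"ax":0,"ay":0,"az":0,"dx":0,"dy":-1.4,"dz":0,"hand":0},{"ax":0,"ay":0,"az":0,"dx":0,"dy":0,"dz":0,"hand":0},{"ax":0,"ay":0,"az":0,"dx":0,"dy":0,"dz":0,"hand":0},{"ax":0,"ay":0,"az":0,"dx":0,"dy":0.9,"dz":0,"hand":0},{"ax":0,"ay":0,"az":0,"dx":0,"dy":0.5,"dz":0,"hand":0},{"ax":0,"ay":0,"az":0,"dx":0,"dy":0.5,"dz":0,"hand":0},{"ax":0,"ay":0,"az":0,"dx":0,"dy":0,"dz":0,"hand":0}])

```text
time_s: 4.97
position: [0.5016, -0.0718, 0.1059]
tcp_rot: [-0.001, 1.0, 0.001, -0.0]
ft_force: [-0.3, -0.9, -4.3]
grip_width: 0.0197
grip_force: 118.4
```

Call:
play_rows(targets=[{"ax":0,"ay":0,"az":0,"dx":0,"dy":-1.4,"dz":0,"hand":0},{"ax":0,"ay":0,"az":0,"dx":0,"dy":0,"dz":0,"hand":0},{"ax":0,"ay":0,"az":0,"dx":0,"dy":0.9,"dz":0,"hand":0},{"ax":0,"ay":0,"az":0,"dx":0,"dy":0.5,"dz":0,"hand":0},{"ax":0,"ay":0,"az":0,"dx":0,"dy":0.25,"dz":0,"hand":0},{"ax":0,"ay":0,"az":0,"dx":0,"dy":0.25,"dz":0,"hand":0},{"ax":0,"ay":0,"az":0,"dx":0,"dy":0,"dz":0,"hand":0},{"ax":0,"ay":0,"az":0,"dx":0,"dy":0,"dz":0,"hand":0}])

```text
time_s: 5.63
position: [0.5015, -0.0687, 0.106]
tcp_rot: [-0.0, 1.0, 0.0, -0.0]
ft_force: [-0.0, 0.5, -3.3]
grip_width: 0.0192
grip_force: 118.4
```

Call:
play_rows(targets=[{"ax":0,"ay":0,"az":0,"dx":0,"dy":-1.4,"dz":0,"hand":0},{"ax":0,"ay":0,"az":0,"dx":0,"dy":0,"dz":0,"hand":0},{"ax":0,"ay":0,"az":0,"dx":0,"dy":0.9,"dz":0,"hand":0},{"ax":0,"ay":0,"az":0,"dx":0,"dy":0.5,"dz":0,"hand":0},{"ax":0,"ay":0,"az":0,"dx":0,"dy":0.25,"dz":0,"hand":0},{"ax":0,"ay":0,"az":0,"dx":0,"dy":0.25,"dz":0,"hand":0},{"ax":0,"ay":0,"az":0,"dx":0,"dy":0,"dz":0,"hand":0},{"ax":0,"ay":0,"az":0,"dx":0,"dy":0,"dz":0,"hand":0}])

```text
time_s: 6.3
position: [0.5015, -0.0636, 0.106]
tcp_rot: [-0.0, 1.0, 0.0, -0.0]
ft_force: [-0.9, -0.4, -4.1]
grip_width: 0.0196
grip_force: 118.4
```

Call:
play_rows(targets=[{"ax":0,"ay":0,"az":0,"dx":0,"dy":-1.4,"dz":0,"hand":0},{"ax":0,"ay":0,"az":0,"dx":0,"dy":0,"dz":0,"hand":0},{"ax":0,"ay":0,"az":0,"dx":0,"dy":0.9,"dz":0,"hand":0},{"ax":0,"ay":0,"az":0,"dx":0,"dy":0.5,"dz":0,"hand":0},{"ax":0,"ay":0,"az":0,"dx":0,"dy":0.25,"dz":0,"hand":0},{"ax":0,"ay":0,"az":0,"dx":0,"dy":0.25,"dz":0,"hand":0},{"ax":0,"ay":0,"az":0,"dx":0,"dy":0,"dz":0,"hand":0},{"ax":0,"ay":0,"az":0,"dx":0,"dy":0,"dz":0,"hand":0}])

```text
time_s: 6.97
position: [0.5016, -0.0588, 0.106]
tcp_rot: [-0.0, 1.0, 0.0, 0.0]
ft_force: [0.6, -1.1, -3.3]
grip_width: 0.0194
grip_force: 118.4
```

Call:
play_rows(targets=[{"ax":0,"ay":0,"az":0,"dx":0,"dy":-1.4,"dz":0,"hand":0},{"ax":0,"ay":0,"az":0,"dx":0,"dy":0,"dz":0,"hand":0},{"ax":0,"ay":0,"az":0,"dx":0,"dy":0.9,"dz":0,"hand":0},{"ax":0,"ay":0,"az":0,"dx":0,"dy":0.5,"dz":0,"hand":0},{"ax":0,"ay":0,"az":0,"dx":0,"dy":0.25,"dz":0,"hand":0},{"ax":0,"ay":0,"az":0,"dx":0,"dy":0.25,"dz":0,"hand":0},{"ax":0,"ay":0,"az":0,"dx":0,"dy":0,"dz":0,"hand":0},{"ax":0,"ay":0,"az":0,"dx":0,"dy":0,"dz":0,"hand":0}])

```text
time_s: 7.63
position: [0.5012, -0.0562, 0.106]
tcp_rot: [0.002, 1.0, -0.001, -0.0]
ft_force: [-1.3, -6.6, -3.5]
grip_width: 0.0197
grip_force: 118.6
```

The stop is beginning to show as a rising force, so I'm switching to smaller increments.

Call:
play_rows(targets=[{"ax":0,"ay":0,"az":0,"dx":0,"dy":-1.6,"dz":0,"hand":0},{"ax":0,"ay":0,"az":0,"dx":0,"dy":0,"dz":0,"hand":0},{"ax":0,"ay":0,"az":0,"dx":0,"dy":0.9,"dz":0,"hand":0},{"ax":0,"ay":0,"az":0,"dx":0,"dy":0.4,"dz":0,"hand":0},{"ax":0,"ay":0,"az":0,"dx":0,"dy":0.3,"dz":0,"hand":0},{"ax":0,"ay":0,"az":0,"dx":0,"dy":0.3,"dz":0,"hand":0},{"ax":0,"ay":0,"az":0,"dx":0,"dy":0,"dz":0,"hand":0},{"ax":0,"ay":0,"az":0,"dx":0,"dy":0,"dz":0,"hand":0}])

```text
time_s: 8.3
position: [0.5012, -0.0545, 0.1061]
tcp_rot: [0.003, 1.0, -0.001, -0.0]
ft_force: [-0.3, -12.7, -3.9]
grip_width: 0.0197
grip_force: 118.8
```

Call:
play_rows(targets=[{"ax":0,"ay":0,"az":0,"dx":0,"dy":-2.0,"dz":0,"hand":0},{"ax":0,"ay":0,"az":0,"dx":0,"dy":0,"dz":0,"hand":0},{"ax":0,"ay":0,"az":0,"dx":0,"dy":1.1,"dz":0,"hand":0},{"ax":0,"ay":0,"az":0,"dx":0,"dy":0.4,"dz":0,"hand":0},{"ax":0,"ay":0,"az":0,"dx":0,"dy":0.3,"dz":0,"hand":0},{"ax":0,"ay":0,"az":0,"dx":0,"dy":0.3,"dz":0,"hand":0},{"ax":0,"ay":0,"az":0,"dx":0,"dy":0.1,"dz":0,"hand":0},{"ax":0,"ay":0,"az":0,"dx":0,"dy":0,"dz":0,"hand":0}])

```text
time_s: 8.97
position: [0.5011, -0.0533, 0.1061]
tcp_rot: [0.003, 1.0, -0.002, -0.0]
ft_force: [-0.3, -14.6, -3.3]
grip_width: 0.0195
grip_force: 119.1
```

Call:
play_rows(targets=[{"ax":0,"ay":0,"az":0,"dx":0,"dy":-2.1,"dz":0,"hand":0},{"ax":0,"ay":0,"az":0,"dx":0,"dy":0,"dz":0,"hand":0},{"ax":0,"ay":0,"az":0,"dx":0,"dy":1.1,"dz":0,"hand":0},{"ax":0,"ay":0,"az":0,"dx":0,"dy":0.4,"dz":0,"hand":0},{"ax":0,"ay":0,"az":0,"dx":0,"dy":0.3,"dz":0,"hand":0},{"ax":0,"ay":0,"az":0,"dx":0,"dy":0.3,"dz":0,"hand":0},{"ax":0,"ay":0,"az":0,"dx":0,"dy":0.1,"dz":0,"hand":0},{"ax":0,"ay":0,"az":0,"dx":0,"dy":0,"dz":0,"hand":0}])

```text
time_s: 9.63
position: [0.5011, -0.0527, 0.1061]
tcp_rot: [0.004, 1.0, -0.002, -0.0]
ft_force: [-0.8, -16.0, -3.5]
grip_width: 0.0195
grip_force: 119.3
```

The force is now about 16 N with practically no advance, so the wedge is tight. I'm drawing back and lifting away.

Call:
play_rows(targets=[{"ax":0,"ay":0,"az":0,"dx":0,"dy":-1.5,"dz":0,"hand":0},{"ax":0,"ay":0,"az":0,"dx":0,"dy":-2,"dz":0,"hand":0},{"ax":0,"ay":0,"az":0,"dx":0,"dy":-2,"dz":0,"hand":0},{"ax":0,"ay":0,"az":0,"dx":0,"dy":-2,"dz":1,"hand":0},{"ax":0,"ay":0,"az":0,"dx":0,"dy":-2,"dz":2,"hand":0},{"ax":0,"ay":0,"az":0,"dx":0,"dy":-2,"dz":2,"hand":0},{"ax":0,"ay":0,"az":0,"dx":0,"dy":0,"dz":0,"hand":0},{"ax":0,"ay":0,"az":0,"dx":0,"dy":0,"dz":0,"hand":0}])

```text
time_s: 10.3
position: [0.503, -0.1618, 0.1571]
tcp_rot: [-0.0, 1.0, 0.0, 0.002]
ft_force: [0.5, 0.8, -5.1]
grip_width: 0.0192
grip_force: 119.3
```

```bash
python3 - <<'E'
from cell import telemetry, imaging
from h import *
p,d=imaging.snapshot('top'); cv2.imwrite('pics/t2.png',cv2.resize(p[185:275,260:360],None,fx=7,fy=6,interpolation=cv2.INTER_CUBIC)[...,::-1])
p,d=imaging.snapshot('wrist'); cv2.imwrite('pics/w4.png',p[...,::-1])
s=telemetry.read_state(); print(s['position'],s['tcp_rot'],s['ft_force'],s['time_s'])
E
```

```text
[ 0.5016058  -0.16010435  0.15537673] [-9.46126216e-04  9.99997801e-01  1.80521715e-03 -4.94936641e-04] [-0.26230685  0.47916277 -4.45244099] 10.4
```

View pics/t2.png

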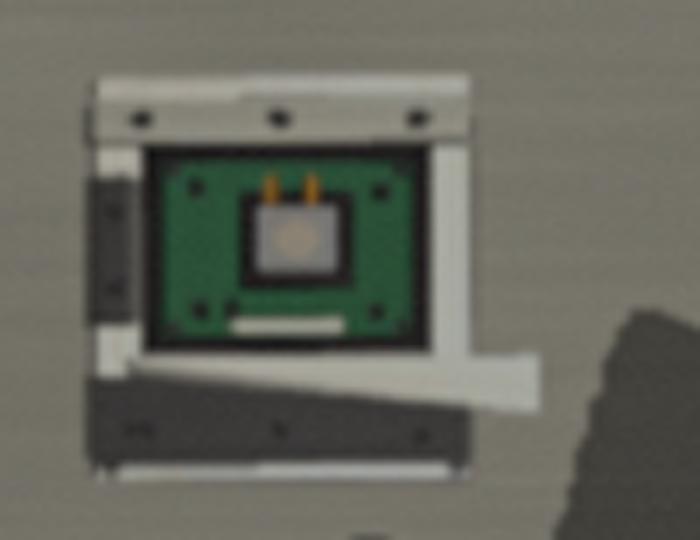

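View pics/w4.png

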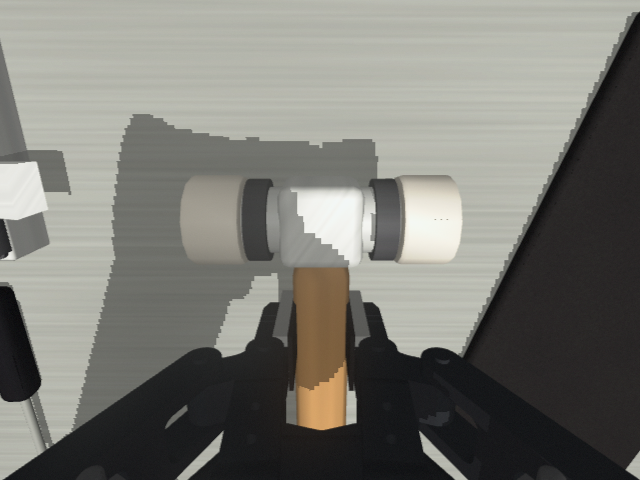

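The top crop shows the wedge in the slot against the carrier and jaw, butt now at crop (540,383), about 31 mm further in. The wrist view shows the mallet still square in the grip. I'm returning it to where it lay on the mat.

Call:
play_rows(targets=[{"ax":0,"ay":0,"az":-0.08,"dx":0.6,"dy":-3,"dz":0,"hand":0},{"ax":0,"ay":0,"az":-0.08,"dx":0.6,"dy":-3,"dz":0,"hand":0},{"ax":0,"ay":0,"az":-0.08,"dx":0.6,"dy":-3,"dz":0,"hand":0},{"ax":0,"ay":0,"az":-0.09,"dx":0.6,"dy":-3,"dz":0,"hand":0},{"ax":0,"ay":0,"az":0,"dx":0.6,"dy":-3,"dz":0,"hand":0},{"ax":0,"ay":0,"az":0,"dx":0.6,"dy":-3,"dz":0,"hand":0},{"ax":0,"ay":0,"az":0,"dx":0.6,"dy":-3,"dz":0,"hand":0},{"ax":0,"ay":0,"az":0,"dx":0.6,"dy":-2.8,"dz":0,"hand":0}])

```text
time_s: 11.07
position: [0.5504, -0.3997, 0.154]
tcp_rot: [-0.001, 0.987, -0.163, -0.001]
ft_force: [0.2, -0.2, -3.5]
grip_width: 0.0193
grip_force: 119.2
```

Call:
play_rows(targets=[{"ax":0,"ay":0,"az":0,"dx":0,"dy":0,"dz":-1.5,"hand":0},{"ax":0,"ay":0,"az":0,"dx":0,"dy":0,"dz":-2,"hand":0},{"ax":0,"ay":0,"az":0,"dx":0,"dy":0,"dz":-1.5,"hand":0},{"ax":0,"ay":0,"az":0,"dx":0,"dy":0,"dz":-0.6,"hand":0},{"ax":0,"ay":0,"az":0,"dx":0,"dy":0,"dz":-0.3,"hand":0},{"ax":0,"ay":0,"az":0,"dx":0,"dy":0,"dz":0,"hand":0},{"ax":0,"ay":0,"az":0,"dx":0,"dy":0,"dz":0,"hand":0}])

```text
time_s: 11.65
position: [0.5504, -0.4006, 0.0974]
tcp_rot: [0.0, 0.987, -0.164, 0.0]
ft_force: [-0.1, -0.9, -3.1]
grip_width: 0.0192
grip_force: 119.3
```

Still about 4 mm above the mat.

Call:
play_rows(targets=[{"ax":0,"ay":0,"az":0,"dx":0,"dy":0,"dz":-0.2,"hand":0},{"ax":0,"ay":0,"az":0,"dx":0,"dy":0,"dz":-0.1,"hand":0},{"ax":0,"ay":0,"az":0,"dx":0,"dy":0,"dz":-0.1,"hand":0},{"ax":0,"ay":0,"az":0,"dx":0,"dy":0,"dz":0,"hand":0},{"ax":0,"ay":0,"az":0,"dx":0,"dy":0,"dz":0,"hand":0}])

```text
time_s: 12.07
position: [0.5498, -0.4014, 0.0937]
tcp_rot: [0.0, 0.986, -0.164, 0.001]
ft_force: [-0.9, 1.1, -0.1]
grip_width: 0.0197
grip_force: 119.8
```

Weight has come off the tool, so the mallet is resting on the mat. I'll open the fingers slightly first, then fully, then rise.

Call:
play_rows(targets=[{"ax":0,"ay":0,"az":0,"dx":0,"dy":0,"dz":-0.05,"hand":0.35},{"ax":0,"ay":0,"az":0,"dx":0,"dy":0,"dz":0,"hand":0.5},{"ax":0,"ay":0,"az":0,"dx":0,"dy":0,"dz":0,"hand":0.8},{"ax":0,"ay":0,"az":0,"dx":0,"dy":0,"dz":0,"hand":0.8},{"ax":0,"ay":0,"az":0,"dx":0,"dy":0,"dz":0,"hand":0.8},{"ax":0,"ay":0,"az":0,"dx":0,"dy":0,"dz":0,"hand":0.8},{"ax":0,"ay":0,"az":0,"dx":0,"dy":0,"dz":0,"hand":0.8},{"ax":0,"ay":0,"az":0,"dx":0,"dy":0,"dz":0,"hand":0.8}])

```text
time_s: 12.73
position: [0.5495, -0.4012, 0.0924]
tcp_rot: [0.0, 0.986, -0.164, -0.0]
ft_force: [-0.2, 0.2, 0.3]
grip_width: 0.0682
grip_force: 0.0
```

Call:
play_rows(targets=[{"ax":0,"ay":0,"az":0,"dx":0,"dy":0,"dz":1,"hand":0.8},{"ax":0,"ay":0,"az":0,"dx":0,"dy":0,"dz":3,"hand":0.8},{"ax":0,"ay":0,"az":0,"dx":0,"dy":0,"dz":4,"hand":0.8},{"ax":0,"ay":0,"az":0,"dx":0,"dy":-1,"dz":4,"hand":0.8},{"ax":0,"ay":0,"az":0,"dx":-3,"dy":-2,"dz":2,"hand":0.8},{"ax":0,"ay":0,"az":0,"dx":-3,"dy":-2.5,"dz":1,"hand":0.8},{"ax":0,"ay":0,"az":0,"dx":-3,"dy":-2.5,"dz":0,"hand":0.8},{"ax":0,"ay":0,"az":0,"dx":0,"dy":0,"dz":0,"hand":0.8}])

```text
time_s: 13.4
position: [0.4501, -0.4898, 0.2452]
tcp_rot: [0.004, 0.985, -0.171, -0.001]
ft_force: [-2.0, -2.0, -1.1]
grip_width: 0.0684
grip_force: 0.0
```

```bash
python3 - <<'E'
from cell import telemetry, imaging
from h import *
p,d=imaging.snapshot('side'); cv2.imwrite('pics/s3.png',p[...,::-1])
s=telemetry.read_state(); print(s['position'],s['grip_width'],s['grip_force'])
E
```

```text
[ 0.45373946 -0.48640007  0.24427794] 0.0682236498724236 0.0
```

View pics/s3.png

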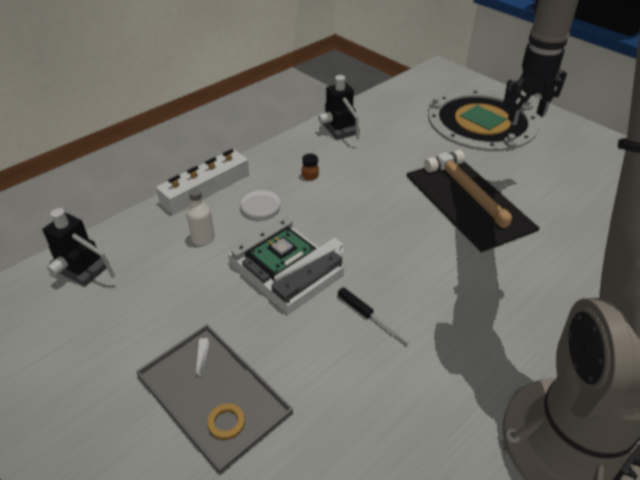

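The mallet lies flat on its mat, head near (445,160), as it started. The wedge is seated with its butt near (340,247), the bystanders have not moved, and the gripper is clear.

```bash
python3 -c "
from cell import env
print(env.sign_off())"
```

```text
the job is handed in; nothing more can be done
None
```

I drove the wedge in with light mallet taps until a tap of about 16 N no longer moved it, laid the mallet back on its mat, let go and handed the job in; no verdict came back, and I did not measure the carrier's force on the rail.

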